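Shift a tube roller mixer into slow roll-and-rock

ROBOT

A 6-joint arm with a two-finger parallel gripper is mounted at the origin on the work surface. World frame = base frame: x ahead of the robot, y to its left, z up, the work surface at z = 0. Lengths are in m, angles in rad, forces in N, time in s.
With the tool pointing down it reaches from about 0.35 to 0.975 m from the base axis. Payload 4.9 kg.
Tool frame: the origin (TCP) lies on the centre line of the jaws, within the pads' length; the fingertips stand 25 mm ahead of it and the grasp point (between the pads) lies 6 mm ahead of it; z points along the fingers, y is the line along which they close (so a half turn about z gives the same grasp; the last joint's range is limited). The gripper opens to 85 mm and grips with 20 to 120 N. Pads are 22 mm wide; open, the fingers measure 114 mm over their backs; the gripper's body (76 mm by 85 mm) begins 54 mm behind the grasp point. The pads swing forward as they close: fully open they stand 13 mm farther back than shut.
Start: joints at [-1.433, 0.053, 1.613, -0, 1.476, -0.119], TCP at [0.159, -0.604, 0.256] pointing down, gripper open.
Joint ranges: [-3.01, 3.01], [-1.01, 2.22], [0.06, 2.58], [-1.02, 4.17], [0.09, 2.62], [-3.14, 3.14]. Speed limits (rad/s): [2.57, 2.57, 3.14, 3.14, 3.14, 3.14].

INTERFACE

Orientations are given as a unit quaternion [w, x, y, z].
In Python, from plant import state, grab_frame, get_calibration, job gives the robot as it stands. The module is installed in compiled form; this text tells all that it offers.
- The arm moves only by the tool move_arm, never from a script. Its argument "targets" is a list that holds one entry, the list of rows, each a list of 5 numbers: the opening in per cent of the stroke, from 0 (shut) to 100 (fully open), then the shift along the tool's x, y, z as a fraction of full scale, then the turn about the tool's z as a fraction of full scale. A call has 1 to 5 rows; each row shifts and turns the commanded pose from where the row before left it, along the tool's axes as they then stand; what a row does not reach is not made up. Full scale, the value 1, is 0.6 m for a shift and 6 degrees for a turn. A row lasts 1/12 s, in which the tool goes at most 41.7 mm and 7.16 degrees, less where a joint would pass 70% of its speed; a pose out of reach is approached as far as the arm can. A call with a number of a shift or a turn outside -1 to 1 is refused whole. A call with a gripper value outside its range is refused whole. The fingers move at their own pace and stop on an object; the grip force is fixed at half the most. Time passes only in rows, so rows that do not move let the fingers close. It gives the time, the measured TCP pose, the force, the opening and the grip force at its end, in the units of the state.
- state(): the state, without advancing time (a new reading comes with each control period).
- grab_frame(name): name is "scene" or "side" or "wrist"; returns the picture (400x640x3 uint8, red, green, blue); there is no depth.
- get_calibration(name): a dict with "vertical_fov" (degrees; the focal length in pixels is half the picture's height over the tangent of half this angle, whatever the lens; pixels are square), "cx", "cy" (the principal point, pixels), "R" (3x3) and "t" (3): a world point X has camera coordinates R X + t. Camera axes: x right, y down, z forward; pixel columns grow to the right and rows downward; lengths in m; the calibration is good to about 2 mm. A picture is of the moment at which its call begins: read the wrist's pose just before it. get_calibration takes no time and is no camera call; for the wrist camera it gives the pose at the moment of the call.
- job.job_done(): hands the job in; it is judged then, once.
The state is a dict: "time": time; "joint_pos": joint angles; "joint_vel": joint speeds; "joint_efforts": joint torques, N m; "tool_pos": TCP position; "tool_rot": TCP orientation; "contact_force": force on the tool from outside, world axes, zero at the start; "ft_torque": the same for the moment, N m; "gripper_width": opening from 0.0 (shut) to 1.0 (fully open); "grasp_force": force on a finger pad.
Only numpy, scipy, OpenCV 4.12 (cv2) and the standard library are available. Lean on these libraries where they do the work, as an engineer would, in place of code of your own. Each camera call takes 0.05 s, during which the arm holds its last target. There are 200 camera calls.

TASK

The blood-tube roller mixer is switched off and its ball-topped gear lever has been left somewhere along the outer leg of the H-gate, the leg away from the rollers. Push the lever through the gate with the fingertips (to neutral, across into the leg beside the rollers, then towards the front panel with the dial) until it is fully home in that slot, slow roll-and-rock, and leave it there. Only push the lever: do not grip or force it, keep from bumping the machine, and leave the tubes on the rollers and the other things about the mixer where they are.

Things in the scene. Friction and masses are not known exactly. Their poses are not given: they have to be found in the camera images.
- gate (a point): Centre of the H-gate, on the upper face of the 100 x 92 mm steel gate plate, 136 mm above the bench. x points to the mixer's rear, away from its front panel (dial, rocker switch); y away from the rollers; z up. Two legs run along x (centre lines y = +15 and -15 mm, ends x = -31 and 31 mm), joined by a cross slot along y at x = 0 (neutral). Slots are 16 mm wide, with rounded corners.
- slot (a point): Front end of the leg beside the rollers, on the gate plate: the slot asked for, slow roll-and-rock. It lies 31 mm to the front (-x) and 15 mm to the roller side (-y) of the gate's centre. Dots mark the leg ends: one outer front, two outer rear, three this slot, four the rear slot beside the rollers.
- lever: Gear lever: a black ball, 40 mm across, on a 10 mm steel rod that comes up through the gate. Origin at the ball's centre, z up along the rod. It swings both ways about a pivot 91 mm below the gate's centre and 175 mm below the ball's centre (220 mm above the bench when upright). The ball moves 45 mm to front or rear and 30 mm to either side of upright.
- shift (a joint): Swing of the lever along the legs, rad: 0 = neutral (in line with the cross slot), negative = to the front (gate -x), positive = to the rear. Stops at -0.26 (fully home in a front slot) and 0.26 (rear slot). Starts anywhere from -0.25 to 0.25. Friction holds the lever where it is left; about 3 to 5 N at the ball moves it.
- select (a joint): Swing of the lever across the gate, rad: -0.17 = in the outer leg (the start), 0.17 = in the leg beside the rollers (gate -y). The rod meets the edges of the gate: it can cross only within about 0.04 rad of neutral shift (7 mm at the ball).
- mixer: The tube roller mixer, fixed, its place and its yaw (up to 20 degrees) vary. Origin on the bench under the gate's centre, same axes. White gearbox casing: x -120 to 150, y -75 to 85 mm, top 130 mm above the bench. The bed with five black rollers along y (32 mm thick, tops 114 mm above the bench) reaches on to y = -403 mm.
- tube0: Loose capped blood tube, 16 mm in diameter, 95 mm long, lying between two rollers of the mixer along its y axis; origin at mid length on its underside. To be left alone.
- tube1: A second such tube on the rollers. To be left alone.
- tube2: A third such tube on the rollers. To be left alone.
- pot: White-capped specimen pot, 38 mm in diameter, 50 mm high, standing on the gearbox casing about 120 mm behind the gate; its top is 180 mm above the bench. Origin at the centre of its underside. To be left alone.
- rack: Yellow wire rack full of tubes, 144 x 100 mm and 105 mm high over the caps, standing on the bench beside the gearbox (+y side). Origin at the centre of its underside. To be left alone.
- timer: White bench timer, 60 x 65 x 18 mm, lying on the gearbox casing in front of the gate, its top 148 mm above the bench; origin at the centre of its underside. To be left alone.
- marker: Marker pen, 130 mm long, 14 mm thick, lying on the bench beside the gearbox, in front of the rack; origin at the centre of its underside. To be left alone.
- labels: Roll of paper labels, 70 mm in diameter, 28 mm high, lying flat on the bench in front of the mixer; origin at the centre of its underside. To be left alone.

How it is judged:
On the way:
1. the lever has been pushed across the neutral slot into the leg beside the rollers (value of joint select above 0.1 rad), for 0.05 s.
At the end, for the whole second after the job is handed in: The lever rests in the leg beside the rollers (select above 0.1 rad) and fully home in its front slot (shift below -0.215 rad; the stop is at -0.26), and the tubes, rack, pot, timer, marker and labels are within 15 mm of where they were (value of joint select above 0.1 rad and value of joint shift below -0.215 rad and velocity of joint shift between -0.03 and 0.03 rad/s and distance of each of tube0, tube1, tube2, rack, pot, timer, marker, labels from where it was at the start of the episode below 0.015 m); the robot touches nothing.
It fails at once if the lever is gripped or forced, or the machine bumped: more than 35 N between the robot and the mixer with its lever (contact force between any of the fingers, the arm and mixer above 35 N).
It fails at once if a tube, the rack, the pot, the timer, the marker or the labels are moved more than 15 mm, lifted or carried (distance of any of tube0, tube1, tube2, rack, pot, timer, marker, labels from where it was at the start of the episode above 0.015 m).
It also fails if it takes over 51 s, if anything falls off the work surface, if the arm or the gripper's body presses on something with over 40 N, if the wrist force passes 120 N, or if a joint passes its speed limit or range.

## Working session

There is one attempt and no reset: what is moved stays moved. The work goes in short steps, Python scripts to look and compute and a tool call to move; the robot and the scene stay as the last step left them, time stands still between calls to the robot, and variables do not carry over. Pictures are saved under pics/ and viewed, at most 10 in all, crops included, and the job is handed in when it is done.

Besides the shell and the picture viewer there is one more tool, called after "Emit:" as name(argument=value, ...), one argument or row to a line, values as JSON. move_arm: Moves the arm, as the interface text tells. Shift numbers are shares of 0.6 m and turn numbers shares of 6 degrees, none past 1 either way. Its arguments: {"type":"object","properties":{"targets":{"type":"array"}},"required":["targets"]}

```bash
mkdir -p pics; python3 - <<'E'
from plant import *
import cv2,json
s=state();print(s['time'],s['tool_pos'],s['tool_rot'],s['gripper_width'])
for n in("scene","side"):
    im=grab_frame(n);cv2.imwrite(f"pics/{n}0.png",im[:,:,::-1]);c=get_calibration(n);print(n,{k:(v.tolist() if hasattr(v,'tolist') else v) for k,v in c.items()})
E
```

```text
0.0 [ 0.15866228 -0.60394098  0.25508228] [-1.00955454e-03  9.91765638e-01  1.28062091e-01 -8.45198498e-06] 0.9998667396701948
scene {'vertical_fov': 46.24440523911628, 'cx': 319.76713355513607, 'cy': 193.35827478697706, 'R': [[-0.8725563177988136, 0.48819073683946024, -0.017756033721535107], [0.38412416678364103, 0.6631920650588078, -0.642358863358954], [-0.3018179861475273, -0.5673148061765872, -0.7661982863010542]], 't': [0.4813660491533591, -0.15044094971259905, 1.4422421749533243]}
side {'vertical_fov': 42.31961947611737, 'cx': 307.893752997951, 'cy': 198.39231409747822, 'R': [[0.9430988805542386, -0.3323790718993415, 0.009415628533152006], [-0.18929277603861996, -0.559952686683101, -0.8066109555516651], [0.27337290728405195, 0.758931578760371, -0.5910077091911373]], 't': [-0.5002643927591868, 0.2693284085171051, 0.9163940620660844]}
```

View pics/scene0.png

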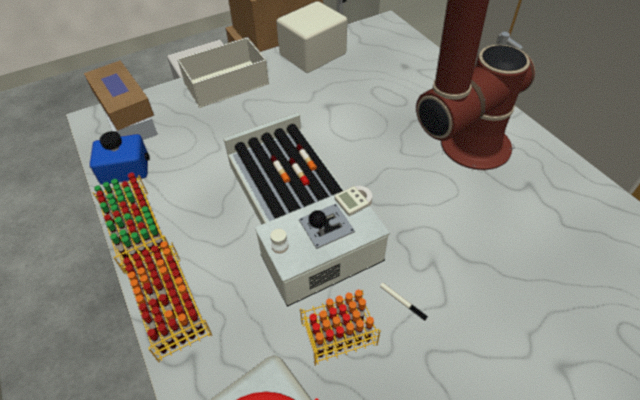

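View pics/side0.png

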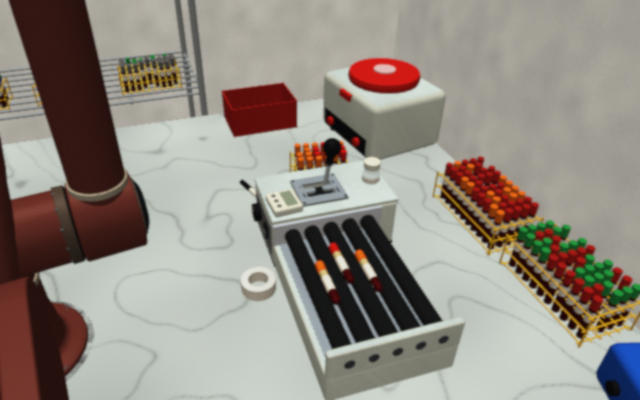

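The scene view shows the ball near (317,219), the gate plate near (327,227), the pot at (279,238) and the timer at (354,199). In the side view the ball is near (331,148) and the plate near (318,189). Next I'll zoom in and measure.

```bash
cat > h.py <<'E'
import numpy as np,cv2
from plant import *
def cam(n):
    c=get_calibration(n);f=200/np.tan(np.radians(c['vertical_fov']/2));return f,c['cx'],c['cy'],np.array(c['R']),np.array(c['t'])
def ray(n,u,v,C=None):
    f,cx,cy,R,t=C or cam(n);d=R.T@np.array([(u-cx)/f,(v-cy)/f,1]);return -R.T@t,d/np.linalg.norm(d)
def plane(n,u,v,z,C=None):
    o,d=ray(n,u,v,C);return o+d*(z-o[2])/d[2]
def tri(a,b):
    (o1,d1),(o2,d2)=a,b;s=np.linalg.lstsq(np.c_[d1,-d2],o2-o1,rcond=None)[0]
    p,q=o1+s[0]*d1,o2+s[1]*d2;return (p+q)/2,np.linalg.norm(p-q)
def proj(n,X):
    f,cx,cy,R,t=cam(n);p=R@np.asarray(X)+t;return np.array([cx+f*p[0]/p[2],cy+f*p[1]/p[2]])
E
python3 - <<'E'
from h import *
a=cv2.imread('pics/scene0.png')[180:260,255:395];b=cv2.imread('pics/side0.png')[130:220,240:400]
a=cv2.resize(a,(700,400)[:2],interpolation=cv2.INTER_CUBIC)[:300];b=cv2.resize(b[:75],(640,300),interpolation=cv2.INTER_CUBIC)
cv2.imwrite('pics/z0.png',np.vstack([a,np.pad(b,((0,0),(0,60),(0,0)))]))
for n,(x0,y0,x1,y1) in dict(scene=(300,205,335,232),side=(318,135,345,163)).items():
    im=cv2.imread(f'pics/{n}0.png');g=im.max(2)[y0:y1,x0:x1];m=(g<55).astype(np.uint8)
    m=cv2.morphologyEx(m,cv2.MORPH_OPEN,np.ones((7,7),np.uint8))
    c=max(cv2.findContours(m,0,1)[0],key=cv2.contourArea);e=cv2.minEnclosingCircle(c);print(n,e[0][0]+x0,e[0][1]+y0,e[1],cv2.boundingRect(c))
E
```

```text
scene 318.0 220.5 10.062405586242676 (9, 7, 19, 16)
side 331.0 151.0 12.083146095275879 (6, 5, 16, 23)
```

View pics/z0.png

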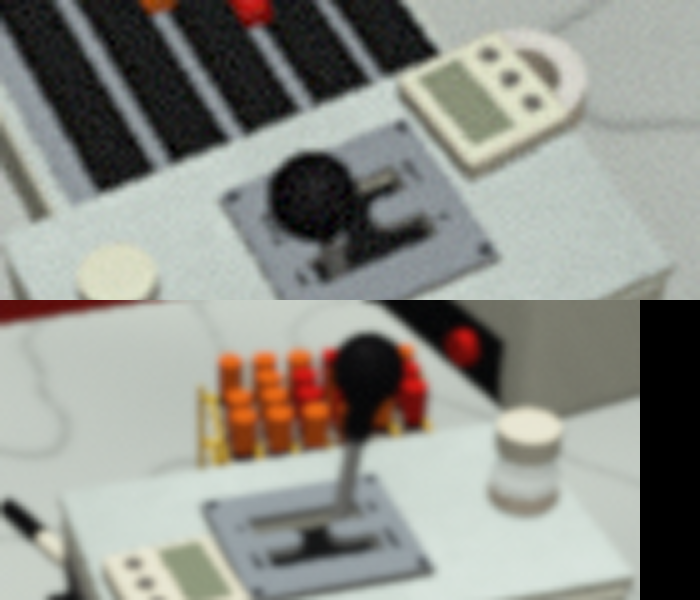

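The crop shows the plate corners clearly in both views, and the lever leans to the rear in the outer leg. Zoomed ball centre is (312,196) in the scene view and (369,369) in the side view.

```bash
python3 - <<'E'
from h import *
S=lambda x,y:(255+(x+.5)/5-.5,180+(y+.5)/5-.5); D=lambda x,y:(240+(x+.5)/4-.5,130+(y-300+.5)/4-.5)
B,e=tri(ray('scene',*S(312,196)),ray('side',*D(369,369)));print('ball',B,e)
sc=[plane('scene',*S(*p),.136) for p in[(222,198),(407,120),(497,258)]]
sd=[plane('side',*D(*p),.136) for p in[(202,503),(378,476),(436,572),(258,598)]]
print(np.round(sc,4),np.round(sd,4))
# order: side: front-outer, rear-outer, rear-inner, front-inner ; scene: rear-inner, front-inner, front-outer
c1=(sc[0]+sc[2])/2;c2=np.mean(sd,0);print('centres',c1,c2)
P=np.array([[-.05,.046],[.05,.046],[.05,-.046],[-.05,-.046],[.05,-.046],[-.05,-.046],[-.05,.046]])
W=np.array(sd+sc)[:,:2];m=W.mean(0);p=P-P.mean(0);w=W-m
a=np.arctan2((p[:,0]*w[:,1]-p[:,1]*w[:,0]).sum(),(p*w).sum());R=np.array([[np.cos(a),-np.sin(a)],[np.sin(a),np.cos(a)]])
c=m-R@P.mean(0);print('gate',c,'yaw deg',np.degrees(a),'resid mm',np.round((W-(P@R.T+c))*1e3,1))
l=R.T@(B[:2]-c);print('ball in gate mm',l*1e3,B[2],'shift',np.arctan2(l[0],B[2]-.045),'select',-np.arctan2(l[1],B[2]-.045),'pivotdist',np.linalg.norm([*l,B[2]-.045]))
print('edges',np.linalg.norm(sd[0]-sd[1]),np.linalg.norm(sd[1]-sd[2]),np.linalg.norm(sc[0]-sc[1]),np.linalg.norm(sc[1]-sc[2]))
E
```

```text
ball [0.63530797 0.14848183 0.21455532] 0.003259311652824443
[[0.647  0.0754 0.136 ]
 [0.548  0.0784 0.136 ]
 [0.5534 0.169  0.136 ]] [[0.5481 0.1692 0.136 ]
 [0.6479 0.1634 0.136 ]
 [0.643  0.0705 0.136 ]
 [0.5488 0.0788 0.136 ]]
centres [0.60018716 0.12218271 0.136     ] [0.59693843 0.12048839 0.136     ]
gate [0.59830593 0.12119509] yaw deg -2.630815476063689 resid mm [[-2.4 -0.3]
 [-2.5 -1.5]
 [-3.1 -2.4]
 [ 2.5  1.3]
 [ 0.8  2.4]
 [ 1.7  0.9]
 [ 2.9 -0.4]]
ball in gate mm [35.71056485 28.95638789] 0.21455531977899833 shift 0.2075792883507991 select -0.16914660537886045 pivotdist 0.1756778964658127
edges 0.09996976163799559 0.09299081263273304 0.0990554402342364 0.09078108780772731
```

Emit:
move_arm(
  targets=[
    [[0,0,0,-0.025,0.96],[0,0,0,-0.025,0.96],[0,0,0,-0.025,0.96]],
  ],
)

```text
time: 0.35
tool_pos: [0.1587, -0.604, 0.3006]
tool_rot: [-0.001, 1.0, -0.025, -0.0]
contact_force: [0.2, -0.2, 0.6]
gripper_width: 0.602
grasp_force: 0.0
```

Emit:
move_arm(
  targets=[
    [[0,0.035,-0.056,0,0],[0,0.035,-0.056,0,0],[0,0.035,-0.056,0,0],[0,0.035,-0.056,0,0],[0,0.035,-0.056,0,0]],
  ],
)

```text
time: 0.77
tool_pos: [0.2717, -0.4396, 0.3007]
tool_rot: [-0.0, 1.0, -0.023, -0.0]
contact_force: [0.7, 0.1, 0.6]
gripper_width: 0.005
grasp_force: 0.0
```

Emit:
move_arm(
  targets=[
    [[0,0.035,-0.056,0,0],[0,0.035,-0.056,0,0],[0,0.035,-0.056,0,0],[0,0.035,-0.056,0,0],[0,0.035,-0.056,0,0]],
  ],
)

```text
time: 1.18
tool_pos: [0.3841, -0.2763, 0.3009]
tool_rot: [-0.0, 1.0, -0.023, -0.0]
contact_force: [0.5, -1.2, 0.4]
gripper_width: -0.002
grasp_force: 0.0
```

Emit:
move_arm(
  targets=[
    [[0,0.035,-0.056,0,0],[0,0.035,-0.056,0,0],[0,0.035,-0.056,0,0],[0,0.035,-0.056,0,0],[0,0.035,-0.056,0,0]],
  ],
)

```text
time: 1.6
tool_pos: [0.4965, -0.1131, 0.301]
tool_rot: [-0.0, 1.0, -0.022, -0.0]
contact_force: [1.2, -1.0, 0.0]
gripper_width: -0.001
grasp_force: 0.0
```

```bash
cat >> h.py <<'E'
A=np.radians(-2.63);G=np.array([.5983,.1212]);RG=np.array([[np.cos(A),-np.sin(A)],[np.sin(A),np.cos(A)]])
def show():
    from scipy.spatial.transform import Rotation as Ro
    s=state();q=s['tool_rot'];R=Ro.from_quat([q[1],q[2],q[3],q[0]]).as_matrix()
    print('t',s['time'],'gate mm',np.round(RG.T@(s['tool_pos'][:2]-G)*1e3,1),'z',round(s['tool_pos'][2],4),'toolx yaw',np.degrees(np.arctan2(R[1,0],R[0,0])),'F gate',np.round(RG.T@s['contact_force'][:2],1),s['contact_force'][2].round(1),s['gripper_width'])
E
python3 -c "from h import *;show()"
```

```text
t 1.6 gate mm [ -90.9 -238.7] z 0.301 toolx yaw -2.555015977567183 F gate [ 1.2 -0.9] 0.0 -0.0012289799818197057
```

Emit:
move_arm(
  targets=[
    [[0,0.036,-0.056,0,0],[0,0.036,-0.056,0,0],[0,0.036,-0.056,0,0],[0,0.036,-0.056,0,0]],
  ],
)

```text
time: 1.93
tool_pos: [0.5889, 0.0174, 0.3007]
tool_rot: [0.0, 1.0, -0.022, -0.0]
contact_force: [0.6, -1.0, 0.5]
gripper_width: 0.0
grasp_force: 0.0
```

Emit:
move_arm(
  targets=[
    [[0,0.036,-0.056,0,0],[0,0.036,-0.056,0,0],[0,0.036,-0.056,0,0],[0,0.036,-0.056,0,0],[0,0,0,0,0]],
  ],
)

```text
time: 2.35
tool_pos: [0.6823, 0.1511, 0.2982]
tool_rot: [-0.001, 1.0, -0.02, -0.001]
contact_force: [-1.6, -0.3, 0.5]
gripper_width: -0.002
grasp_force: 0.0
```

```bash
python3 - <<'E'
from h import *
show();a=grab_frame('scene')[150:270,230:390,::-1];b=grab_frame('side')[90:210,240:400,::-1]
cv2.imwrite('pics/z1.png',np.vstack([cv2.resize(i,(400,300),interpolation=cv2.INTER_CUBIC) for i in(a,b)]))
E
```

```text
t 2.35 gate mm [82.6 33.7] z 0.2982 toolx yaw -2.274094179783182 F gate [-1.6 -0.3] 0.5 -0.0019052633690607387
```

View pics/z1.png

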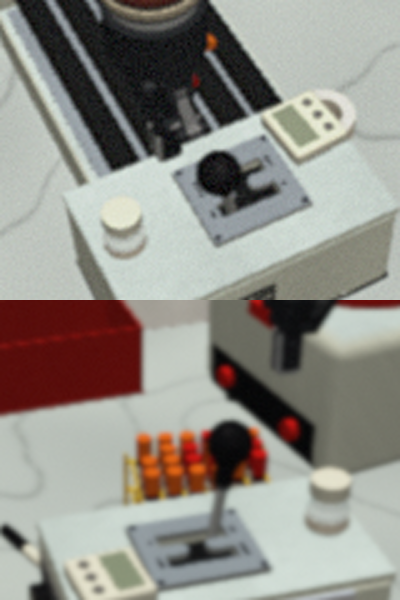

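The shut fingers hang above and behind the ball, between it and the pot, as planned. Next I lower them to ball height.

Emit:
move_arm(
  targets=[
    [[0,0,0.008,0.032,0],[0,0,0,0.032,0],[0,0,0,0.032,0],[0,0,0,0.032,0],[0,0,0,0,0]],
  ],
)

```text
time: 2.87
tool_pos: [0.6775, 0.1392, 0.2192]
tool_rot: [0.001, 1.0, -0.023, -0.004]
contact_force: [-1.1, 0.2, -0.7]
gripper_width: 0.002
grasp_force: 0.0
```

```bash
python3 -c "from h import *;show()"
```

```text
t 2.8667 gate mm [78.3 21.6] z 0.2192 toolx yaw -2.6601850344343485 F gate [-1.1  0.2] -0.7 0.001903434804617834
```

Emit:
move_arm(
  targets=[
    [[0,-0.005,-0.01,0,0],[0,-0.008,0,0,0],[0,-0.008,0,0,0],[0,-0.008,0,0,0],[0,-0.005,0,0,0]],
  ],
)

```text
time: 3.28
tool_pos: [0.6617, 0.148, 0.2276]
tool_rot: [-0.0, 1.0, -0.022, 0.004]
contact_force: [5.6, -0.1, 3.5]
gripper_width: -0.003
grasp_force: 2.6
```

```bash
python3 -c "from h import *;show()"
```

```text
t 3.2833 gate mm [62.1 29.7] z 0.2276 toolx yaw -2.559154708732456 F gate [5.6 0.2] 3.5 -0.002908467301201202
```

Emit:
move_arm(
  targets=[
    [[0,-0.006,0,0,0],[0,-0.006,0,0,0],[0,-0.006,0,0,0],[0,0,0,0,0]],
  ],
)

```text
time: 3.62
tool_pos: [0.6503, 0.1484, 0.2267]
tool_rot: [-0.0, 1.0, -0.022, 0.002]
contact_force: [4.7, 0.6, 2.8]
gripper_width: -0.002
grasp_force: 2.2
```

```bash
python3 - <<'E'
from h import *
show();a=grab_frame('scene')[150:270,230:390,::-1];b=grab_frame('side')[90:210,240:400,::-1]
cv2.imwrite('pics/z2.png',np.vstack([cv2.resize(i,(400,300),interpolation=cv2.INTER_CUBIC) for i in(a,b)]))
E
```

```text
t 3.6167 gate mm [50.6 29.6] z 0.2267 toolx yaw -2.562543035362477 F gate [4.6 0.9] 2.8 -0.0019669540635939985
```

View pics/z2.png

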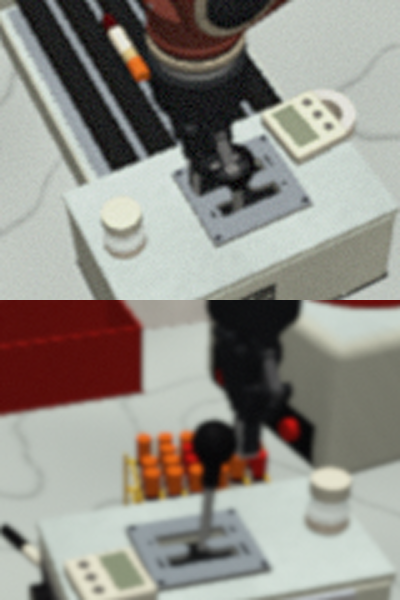

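Force of +4.6 N along gate x confirms contact; the ball now sits at about (325,146) in the side view, closer to neutral. I'll solve for shift from this side pixel with the known kinematics.

```bash
cat >> h.py <<'E'
def ball(shift,sel):
    d=np.array([np.tan(shift),-np.tan(sel),1]);d*=.175/np.linalg.norm(d);return np.r_[G+RG@d[:2],.045+d[2]],d
def fit(n,u,v,sel=None):
    from scipy.optimize import least_squares
    r=least_squares(lambda p:proj(n,ball(*p)[0])-[u,v],[0,0]);return r.x,r.fun,ball(*r.x)[1]*1e3
E
python3 - <<'E'
from h import *
print(fit('side',331.85,146.75),fit('side',325.3,146.1))
E
```

```text
(array([ 0.20476401, -0.18696801]), array([-5.68434189e-14,  5.68434189e-14]), array([ 34.98867672,  31.87231328, 168.47833139])) (array([ 0.12807338, -0.20825102]), array([-5.68434189e-14,  2.84217094e-14]), array([ 21.87631979,  35.89726745, 169.87587475]))
```

Emit:
move_arm(
  targets=[
    [[0,-0.007,0,0,0],[0,-0.007,0,0,0],[0,-0.007,0,0,0],[0,-0.007,0,0,0],[0,-0.006,0,0,0]],
  ],
)

```text
time: 4.13
tool_pos: [0.6287, 0.1492, 0.2244]
tool_rot: [0.0, 1.0, -0.022, -0.0]
contact_force: [4.4, 0.3, 2.8]
gripper_width: 0.001
grasp_force: 2.0
```

Emit:
move_arm(
  targets=[
    [[0,0,0,0,0],[0,0,0,0,0]],
  ],
)

```text
time: 4.3
tool_pos: [0.6286, 0.1492, 0.2241]
tool_rot: [0.0, 1.0, -0.022, -0.001]
contact_force: [3.1, -0.2, 1.8]
gripper_width: -0.004
grasp_force: 1.4
```

```bash
python3 - <<'E'
from h import *
show();a=grab_frame('scene')[150:270,230:390,::-1];b=grab_frame('side')[90:210,240:400,::-1]
cv2.imwrite('pics/z3.png',np.vstack([cv2.resize(i,(400,300),interpolation=cv2.INTER_CUBIC) for i in(a,b)]))
print(proj('side',ball(0,-.17)[0]))
E
```

```text
t 4.3 gate mm [29.  29.4] z 0.2241 toolx yaw -2.5583778689820487 F gate [ 3.1 -0.1] 1.8 -0.003990369644747241
[316.23196172 147.97822935]
```

View pics/z3.png

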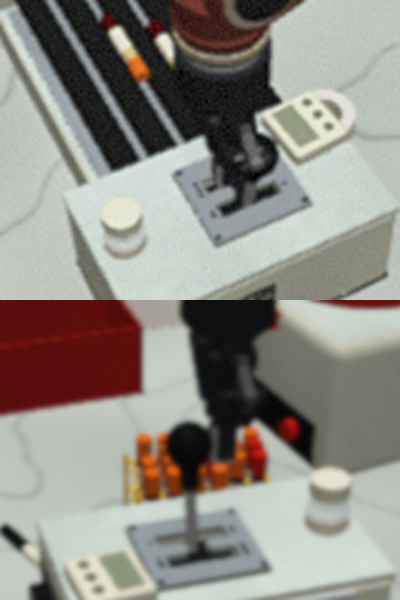

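The ball is now near (315,146) in the side view and (334,212) in the scene view, close to neutral. I'll check it in each camera against that camera's own plate estimate.

```bash
python3 - <<'E'
import h
from h import *
h.G=np.array([.5969,.1205]);print('side',fit('side',314.9,146.1))
h.G=np.array([.6002,.1222]);print('scene',fit('scene',333.7,212.5))
p=tri(ray('side',314.9,146.1),ray('scene',333.7,212.5));print(p,RG.T@(p[0][:2]-[.5983,.1212]))
h.G=np.array([.5983,.1212])
for n,(x0,y0) in dict(side=(240,90),scene=(230,150)).items():
    for sg in[-.17,.17]:
        print(n,[np.round((proj(n,np.r_[h.G+RG@np.array([x,-15*np.sign(sg)*1e-3]),.136])+.5-[x0,y0])*2.5-.5,0).tolist() for x in(-.031,0,.031)])
E
```

```text
side (array([ 0.01477551, -0.24842589]), array([0., 0.]), array([  2.50626025,  43.02432114, 169.61021918]))
scene (array([-0.01863766, -0.17542621]), array([ 0.00000000e+00, -2.84217094e-14]), array([ -3.21136334,  30.53722601, 172.28512696]))
(array([0.59879484, 0.15473876, 0.21981031]), np.float64(0.001249686993738367)) [-0.00104464  0.03352614]
side [[160.0, 242.0], [195.0, 237.0], [229.0, 231.0]]
side [[170.0, 262.0], [206.0, 256.0], [241.0, 250.0]]
scene [[279.0, 186.0], [250.0, 199.0], [220.0, 211.0]]
scene [[264.0, 163.0], [235.0, 176.0], [205.0, 188.0]]
```

Emit:
move_arm(
  targets=[
    [[0,0.017,0,0,0],[0,0.017,0,0,0],[0,0,-0.03,0,0],[0,0,-0.03,0,0],[0,0,-0.025,0,0]],
  ],
)

```text
time: 4.82
tool_pos: [0.6521, 0.1998, 0.2232]
tool_rot: [0.0, 1.0, -0.023, -0.001]
contact_force: [-0.1, 0.5, -0.8]
gripper_width: 0.002
grasp_force: 0.0
```

Emit:
move_arm(
  targets=[
    [[0,0,0,0,0],[0,-0.028,0,0,0],[0,-0.028,0,0.005,0],[0,-0.028,0,0,0],[0,0,0,0,0]],
  ],
)

```text
time: 5.23
tool_pos: [0.5993, 0.2014, 0.2205]
tool_rot: [0.0, 1.0, -0.022, -0.002]
contact_force: [-0.0, 0.1, -0.4]
gripper_width: -0.001
grasp_force: 0.0
```

```bash
python3 -c "from h import *;show()"
```

```text
t 5.2333 gate mm [-2.7 80.2] z 0.2205 toolx yaw -2.513374501741522 F gate [-0.   0.1] -0.4 -0.0006825706513030803
```

Emit:
move_arm(
  targets=[
    [[0,0,0.008,0,0],[0,0,0.008,0,0],[0,0,0.008,0,0],[0,0,0.007,0,0],[0,0,0.006,0,0]],
  ],
)

```text
time: 5.65
tool_pos: [0.6014, 0.1793, 0.2225]
tool_rot: [-0.001, 1.0, -0.023, 0.001]
contact_force: [0.4, 3.4, 4.3]
gripper_width: 0.002
grasp_force: 2.0
```

Emit:
move_arm(
  targets=[
    [[0,0,0.006,0,0],[0,0,0.006,0,0],[0,0,0.006,0,0]],
  ],
)

```text
time: 5.9
tool_pos: [0.6004, 0.1685, 0.2221]
tool_rot: [-0.0, 1.0, -0.022, 0.001]
contact_force: [1.3, 3.4, 2.5]
gripper_width: -0.001
grasp_force: 1.8
```

```bash
python3 -c "from h import *;show()"
```

```text
t 5.9 gate mm [-0.1 47.3] z 0.2221 toolx yaw -2.559145138007394 F gate [1.2 3.4] 2.5 -0.0012278346566358847
```

Emit:
move_arm(
  targets=[
    [[0,0,0.007,0,0],[0,0,0.007,0,0],[0,0,0.007,0,0],[0,0,0.007,0,0],[0,0,0.007,0,0]],
  ],
)

```text
time: 6.32
tool_pos: [0.5989, 0.147, 0.2214]
tool_rot: [0.0, 1.0, -0.022, -0.0]
contact_force: [0.9, 3.0, 2.0]
gripper_width: -0.005
grasp_force: 1.6
```

Emit:
move_arm(
  targets=[
    [[0,0,0.007,0,0],[0,0,0.007,0,0],[0,0,0.006,0,0],[0,0,0.005,0,0],[0,0,0,0,0]],
  ],
)

```text
time: 6.73
tool_pos: [0.5983, 0.1318, 0.2213]
tool_rot: [0.0, 1.0, -0.023, -0.0]
contact_force: [0.4, 2.9, 2.1]
gripper_width: -0.002
grasp_force: 0.9
```

```bash
python3 -c "from h import *;show()"
```

```text
t 6.7333 gate mm [-0.5 10.6] z 0.2213 toolx yaw -2.604974168611262 F gate [0.2 2.9] 2.1 -0.0021881781341348276
```

Emit:
move_arm(
  targets=[
    [[0,0,0.004,0,0],[0,0,0.004,0,0],[0,0,0,0,0]],
  ],
)

```text
time: 6.98
tool_pos: [0.598, 0.1274, 0.2212]
tool_rot: [0.0, 1.0, -0.022, -0.0]
contact_force: [0.6, 2.0, 1.0]
gripper_width: 0.002
grasp_force: 1.0
```

```bash
python3 - <<'E'
from h import *
show();a=grab_frame('scene')[150:270,230:390,::-1];b=grab_frame('side')[90:210,240:400,::-1]
cv2.imwrite('pics/z4.png',np.vstack([cv2.resize(i,(400,300),interpolation=cv2.INTER_CUBIC) for i in(a,b)]))
for s in(.1,.17):print([((proj(n,ball(0,s)[0])+.5-o)*2.5-.5).round() for n,o in(('scene',[230,150]),('side',[240,90]))])
E
```

```text
t 6.9833 gate mm [-0.6  6.2] z 0.2212 toolx yaw -2.5766926180963194 F gate [0.5 2. ] 1.0 0.0017226339309790349
[array([233., 117.]), array([209., 173.])]
[array([227., 109.]), array([214., 183.])]
```

View pics/z4.png

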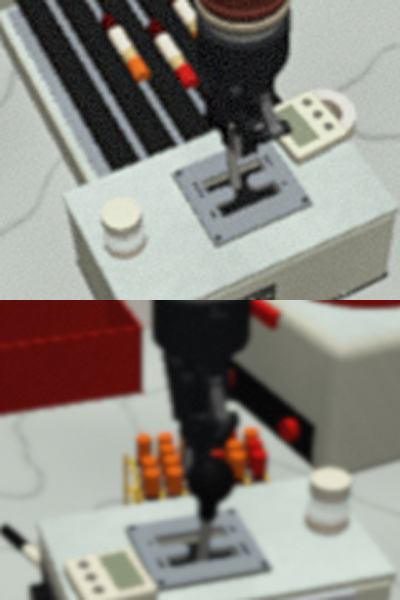

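The side view shows the ball at zoomed (210,478) with its rod at the inner leg, so select is about 0.14. I'll nudge it a little further.

Emit:
move_arm(
  targets=[
    [[0,0,0.003,0,0],[0,0,0.003,0,0],[0,0,0,0,0]],
  ],
)

```text
time: 7.33
tool_pos: [0.5978, 0.124, 0.2211]
tool_rot: [-0.0, 1.0, -0.022, -0.0]
contact_force: [0.8, 3.2, -0.6]
gripper_width: 0.0
grasp_force: 1.3
```

Emit:
move_arm(
  targets=[
    [[0,0,0.002,0,0],[0,0,0.001,0,0],[0,0,0,0,0]],
  ],
)

```text
time: 7.58
tool_pos: [0.5977, 0.1227, 0.221]
tool_rot: [-0.0, 1.0, -0.022, -0.0]
contact_force: [1.4, 4.7, -2.9]
gripper_width: -0.001
grasp_force: 2.4
```

```bash
python3 -c "from h import *;show()"
```

```text
t 7.5833 gate mm [-0.7  1.5] z 0.221 toolx yaw -2.561405558944593 F gate [1.2 4.8] -2.9 -0.0012926307949242192
```

Emit:
move_arm(
  targets=[
    [[0,0,-0.015,0,0],[0,0,-0.015,0,0],[0,0.03,0,0,0],[0,0.03,0,0,0],[0,0.032,0,0,0]],
  ],
)

```text
time: 8.0
tool_pos: [0.6544, 0.1383, 0.2219]
tool_rot: [0.001, 1.0, -0.022, 0.0]
contact_force: [1.0, 0.9, -0.1]
gripper_width: -0.002
grasp_force: 0.0
```

Emit:
move_arm(
  targets=[
    [[0,0,0,0,0],[0,0,0.028,0,0],[0,0,0.028,0,0],[0,0,0.028,0,0],[0,0,0,0,0]],
  ],
)

```text
time: 8.42
tool_pos: [0.6513, 0.0854, 0.2216]
tool_rot: [0.001, 1.0, -0.023, -0.0]
contact_force: [-1.1, -0.3, -0.8]
gripper_width: 0.002
grasp_force: 0.0
```

```bash
python3 -c "from h import *;show()"
```

```text
t 8.4167 gate mm [ 54.5 -33.3] z 0.2216 toolx yaw -2.686341075439803 F gate [-1.1 -0.3] -0.8 0.0016185213422265858
```

Emit:
move_arm(
  targets=[
    [[0,-0.012,0,0,0],[0,-0.012,0,0,0],[0,-0.008,0,0,0],[0,-0.008,0,0,0],[0,-0.008,0,0,0]],
  ],
)

```text
time: 8.83
tool_pos: [0.6229, 0.0895, 0.2221]
tool_rot: [-0.0, 1.0, -0.022, 0.001]
contact_force: [3.4, 0.2, -0.5]
gripper_width: 0.003
grasp_force: 1.9
```

Emit:
move_arm(
  targets=[
    [[0,-0.008,0,0,0],[0,-0.008,0,0,0],[0,-0.008,0,0,0]],
  ],
)

```text
time: 9.08
tool_pos: [0.6087, 0.0896, 0.2225]
tool_rot: [-0.0, 1.0, -0.022, 0.001]
contact_force: [3.4, -0.1, 2.5]
gripper_width: 0.001
grasp_force: 1.9
```

```bash
python3 -c "from h import *;show()"
```

```text
t 9.0833 gate mm [ 11.9 -31.1] z 0.2225 toolx yaw -2.5590397818701085 F gate [3.4 0.1] 2.5 0.0011617240959367959
```

Moving freely at 3.4 N. 24 mm more, then small steps to the stop.

Emit:
move_arm(
  targets=[
    [[0,-0.008,0,0,0],[0,-0.008,0,0,0],[0,-0.007,0,0,0],[0,-0.006,0,0,0],[0,-0.005,0,0,0]],
  ],
)

```text
time: 9.5
tool_pos: [0.5876, 0.0904, 0.2214]
tool_rot: [-0.0, 1.0, -0.022, -0.0]
contact_force: [4.4, 0.3, 1.0]
gripper_width: 0.003
grasp_force: 1.7
```

Emit:
move_arm(
  targets=[
    [[0,-0.003,0,0,0],[0,-0.003,0,0,0],[0,0,0,0,0]],
  ],
)

```text
time: 9.75
tool_pos: [0.5839, 0.0906, 0.2209]
tool_rot: [-0.0, 1.0, -0.022, -0.001]
contact_force: [4.3, 0.6, 0.3]
gripper_width: 0.003
grasp_force: 1.4
```

```bash
python3 -c "from h import *;show()"
```

```text
t 9.75 gate mm [-13.  -31.2] z 0.2209 toolx yaw -2.5633950869945226 F gate [4.2 0.8] 0.3 0.00298422565178674
```

Emit:
move_arm(
  targets=[
    [[0,-0.003,0,0,0],[0,0,0,0,0]],
  ],
)

```text
time: 9.92
tool_pos: [0.5822, 0.0907, 0.2208]
tool_rot: [-0.0, 1.0, -0.022, -0.001]
contact_force: [3.2, -0.1, -1.2]
gripper_width: -0.004
grasp_force: 1.6
```

Emit:
move_arm(
  targets=[
    [[0,-0.003,0,0,0],[0,0,0,0,0]],
  ],
)

```text
time: 10.08
tool_pos: [0.5805, 0.0908, 0.2208]
tool_rot: [-0.0, 1.0, -0.022, -0.001]
contact_force: [3.5, 1.4, -3.0]
gripper_width: -0.003
grasp_force: 1.8
```

Emit:
move_arm(
  targets=[
    [[0,-0.002,0,0,0],[0,0,0,0,0]],
  ],
)

```text
time: 10.25
tool_pos: [0.5795, 0.0907, 0.221]
tool_rot: [0.0, 1.0, -0.022, -0.0]
contact_force: [4.0, 0.3, -3.5]
gripper_width: -0.003
grasp_force: 2.3
```

Emit:
move_arm(
  targets=[
    [[0,-0.002,0,0,0],[0,0,0,0,0]],
  ],
)

```text
time: 10.42
tool_pos: [0.5786, 0.0907, 0.2213]
tool_rot: [0.0, 1.0, -0.022, 0.0]
contact_force: [5.7, 0.6, -3.9]
gripper_width: 0.004
grasp_force: 2.7
```

Emit:
move_arm(
  targets=[
    [[0,-0.002,0,0,0],[0,0,0,0,0]],
  ],
)

```text
time: 10.58
tool_pos: [0.5777, 0.0907, 0.2213]
tool_rot: [0.0, 1.0, -0.022, 0.001]
contact_force: [7.0, 0.8, -4.3]
gripper_width: -0.001
grasp_force: 3.1
```

Emit:
move_arm(
  targets=[
    [[0,-0.002,0,0,0],[0,0,0,0,0]],
  ],
)

```text
time: 10.75
tool_pos: [0.5767, 0.0907, 0.2213]
tool_rot: [0.0, 1.0, -0.022, 0.001]
contact_force: [7.0, -0.4, -4.0]
gripper_width: 0.004
grasp_force: 3.6
```

The force is rising to 7 N against the stop, so I'll back off, lift clear and check.

Emit:
move_arm(
  targets=[
    [[0,0.01,0,0,0],[0,0.03,0,0,0],[0,0.03,0,0,0],[0,0,0,-0.06,0],[0,0,0,-0.06,0]],
  ],
)

```text
time: 11.17
tool_pos: [0.6164, 0.0887, 0.2901]
tool_rot: [0.0, 1.0, -0.023, -0.006]
contact_force: [1.8, -0.6, 1.1]
gripper_width: -0.003
grasp_force: 0.0
```

Emit:
move_arm(
  targets=[
    [[0,0,0,-0.05,0],[0,0.04,0.05,0,0],[0,0.04,0.05,0,0],[0,0.04,0.05,0,0],[0,0,0,0,0]],
  ],
)

```text
time: 11.58
tool_pos: [0.6876, -0.0094, 0.3225]
tool_rot: [0.001, 1.0, -0.025, -0.001]
contact_force: [-0.2, 0.7, -1.2]
gripper_width: 0.0
grasp_force: 0.0
```

```bash
python3 - <<'E'
from h import *
show();a=grab_frame('scene')[150:270,230:390,::-1];b=grab_frame('side')[90:210,240:400,::-1]
cv2.imwrite('pics/z5.png',np.vstack([cv2.resize(i,(400,300),interpolation=cv2.INTER_CUBIC) for i in(a,b)]))
for s in(-.2,-.26):print([((proj(n,ball(s,.17)[0])+.5-o)*2.5-.5).round() for n,o in(('scene',[230,150]),('side',[240,90]))])
E
```

```text
t 11.5833 gate mm [  95.2 -126.4] z 0.3225 toolx yaw -2.865171834417147 F gate [-0.2  0.7] -1.2 0.00029475371081018385
[array([261.,  98.]), array([172., 192.])]
[array([271.,  96.]), array([160., 196.])]
```

View pics/z5.png

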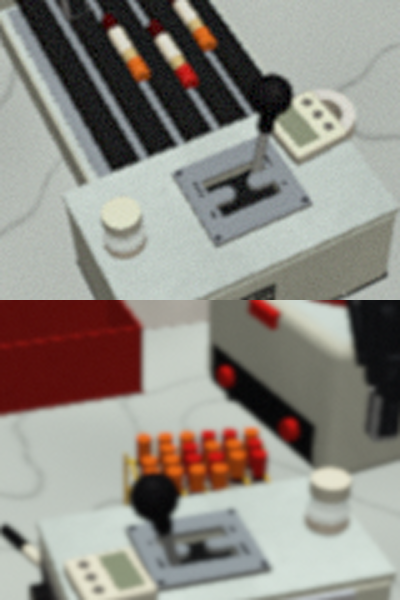

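The ball is at zoomed (271,96) in the scene view, exactly where shift -0.26 and select 0.17 predict. The side view has it at (155,196) against a predicted (160,196), so it is fully home. The pot, timer, tubes and rack look undisturbed and the arm is clear.

Emit:
move_arm(
  targets=[
    [[0,0,0,0,0],[0,0,0,0,0],[0,0,0,0,0]],
  ],
)

```text
time: 11.93
tool_pos: [0.6853, -0.0029, 0.3239]
tool_rot: [-0.0, 1.0, -0.022, -0.0]
contact_force: [0.1, -0.8, -0.2]
gripper_width: -0.0
grasp_force: 0.0
```

```bash
python3 -c "
from plant import job
print(job.job_done())"
```

```text
the job is handed in; nothing more can be done
None
```

The lever was pushed through neutral into the leg beside the rollers and sits fully home in its front slot by the last camera check; the other items looked undisturbed, the arm is clear, and the job was handed in at about 12 s (no verdict was returned).

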